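# Change the chip tray on the probe station chuck

### The arm

A 6-joint arm with a two-finger parallel gripper is mounted at the origin on the work surface. World frame = base frame: x ahead of the robot, y to its left, z up, the work surface at z = 0. Lengths are in m, angles in rad, forces in N, time in s.
With the tool pointing down it reaches from about 0.325 to 1 m from the base axis. Payload 5.1 kg.
Tool frame: the origin (TCP) lies midway between the tips of the shut fingers; the grasp point (between the pads) lies 19 mm behind it (arm.grip_point_offset is the distance from the TCP to the grasp point, in m); z points along the fingers, y is the direction in which the jaws open and shut (so a half turn about z gives the same grasp; the last joint's range is limited). The gripper opens to 85 mm and grips with 20 to 120 N. Pads are 22 mm wide; open, the fingers measure 114 mm over their backs; the gripper's body (76 mm by 85 mm) begins 54 mm behind the grasp point. The pads swing forward as they close: fully open they stand 13 mm farther back than shut.
Start: joints at [1.156, 0.124, 1.65, -0, 1.367, -0.083], TCP at [0.212, 0.615, 0.208] pointing down, gripper open.
Joint ranges: [-2.61, 2.61], [-1.02, 2.33], [0.03, 2.71], [-1.35, 4.49], [0.32, 2.68], [-2.91, 2.91]. Speed limits (rad/s): [2.57, 2.57, 3.14, 3.14, 3.14, 3.14].

### API

Orientations are given as a 3x3 rotation matrix whose columns are the frame's x, y, z axes.
In Python, from workcell import arm, eyes, job gives the robot as it stands.
- The arm moves only by the shell command python3 -m jog 'ROWS' [FORCE]. ROWS is JSON, a list of rows, each a list of 7 numbers: the shift along the tool's x, y, z in units of 30 mm (1.0 is 30 mm), then the turn, a rotation vector about the tool's x, y, z in units of 6 degrees (1.0 is 6 degrees), then the opening, from -1 (shut) to 1 (fully open), so that 0 is half open. In form: [[dx, dy, dz, ax, ay, az, fingers], ...]. A call has 1 to 10 rows; each row shifts and turns the pose as measured when the row begins, along the tool's axes as they then stand; what a row does not reach is not made up. A row lasts 1/12 s, in which the tool goes at most 41.7 mm and 7.16 degrees, less where a joint would pass 70% of its speed; a pose out of reach is approached as far as the arm can. A call is refused whole if a number of a shift passes 1 or a number of a turn 1, either way. A call with a gripper value outside its range is refused whole. The fingers move at their own pace and stop on an object; FORCE is the grip in N (left out, the last holds). Time passes only in rows, so rows that do not move let the fingers close. It gives the time, the measured TCP pose, the force and the opening at its end, in the units of the state.
- arm.get_state(): the state, without advancing time (a new reading comes with each control period).
- eyes.capture(name): name is "scene" or "top"; returns the picture (480x640x3 uint8, red, green, blue); there is no depth.
- eyes.camera_model(name): a dict with "intrinsics" (3x3 intrinsics, pixels), "camera_from_world" (4x4, takes a point from world to camera coordinates). Camera axes: x right, y down, z forward; pixel columns grow to the right and rows downward; lengths in m; the calibration is good to about 2 mm. A picture is of the moment at which its call begins. camera_model takes no time and is no camera call.
- job.hand_in(): hands the job in, once; it reports no verdict.
The state is a dict: "time_s": time; "qpos": joint angles; "qvel": joint speeds; "tau": joint torques, N m; "position": TCP position; "orientation": TCP orientation; "wrist_force": force on the tool from outside, world axes, zero at the start; "wrist_torque": the same for the moment, N m; "finger_gap": finger opening in m.
Only numpy, scipy, OpenCV 4.12 (cv2) and the standard library are available. Lean on these libraries where they do the work, as an engineer would, in place of code of your own. Each camera call takes 0.05 s, during which the arm holds its last target. There are 200 camera calls.

### The job

Change the sample on the probe station: first move the white chip tray from the round chuck into the blue dock, then build up the new stack on the chuck in this order: copper spacer, black chip tray on the spacer, red cover on the black tray. Each piece must drop fully home into the pocket beneath it, level and upright, and be let go before you take the next one. Keep the trays level while you carry them so that no chip falls out, and do not disturb the probe positioner, the tweezers or the jar.

Things in the scene. Friction and masses are not known exactly. Their poses are not given: they have to be found in the camera images.
- chuck: Fixed: round bright aluminium disc, 120 mm diameter, 12 mm high, on a flat black ring, with a dark steel nest plate, 60 mm square, on top. Its open pocket is 46 mm square, 4 mm deep: floor at z = 14 mm, rim at z = 18 mm. Origin: centre of the disc's underside, on the bench; x, y parallel to the pocket's sides. The white tray sits in it at the start.
- dock: Fixed on the bench: blue plastic storage dock, 90 mm square and 14 mm high, with a 60 mm square raised rim round an open 46 mm square pocket 4 mm deep: floor 14 mm, rim 18 mm above the origin. Origin: centre of the underside, on the bench; z up, x and y parallel to the sides. Empty at the start.
- white_tray: Loose white plastic chip tray with 16 dark chips, about 0.05 kg. Foot 40 mm square, 5 mm high (lowest 2 mm only 36 mm square); body above it 52 mm square, z = 5 to 21 mm. Origin: centre of the foot's underside; x, y parallel to the sides. Top: open pocket 46 mm square, 4 mm deep, floor at z = 17 mm, for another piece's foot. Grip it by two parallel sides (52 mm). Starts nested in the chuck.
- copper_spacer: Loose copper spacer block with an empty pocket in its top, about 0.3 kg. Foot 40 mm square, 5 mm high (lowest 2 mm only 36 mm square); body above it 52 mm square, z = 5 to 21 mm. Origin: centre of the foot's underside; x, y parallel to the sides. Top: open pocket 46 mm square, 4 mm deep, floor at z = 17 mm, for another piece's foot. Grip it by two parallel sides (52 mm). Starts on the bench.
- black_tray: Loose black plastic chip tray with 16 gold chips, about 0.05 kg. Foot 40 mm square, 5 mm high (lowest 2 mm only 36 mm square); body above it 52 mm square, z = 5 to 21 mm. Origin: centre of the foot's underside; x, y parallel to the sides. Top: open pocket 46 mm square, 4 mm deep, floor at z = 17 mm, for another piece's foot. Grip it by two parallel sides (52 mm). Starts on the bench.
- red_cover: Loose red plastic cover, about 0.06 kg. Foot 40 mm square, 5 mm high (lowest 2 mm only 36 mm square); body above it 52 mm square, z = 5 to 11 mm. Origin: centre of the foot's underside; x, y parallel to the sides. On top an upright rib handle 40 mm long (along x), 14 mm thick (along y), z = 11 to 31 mm: pinch its 14 mm. Starts on the bench.
- positioner: Bystander, not to be disturbed: loose black and grey probe positioner with two brass knobs, base 70 x 50 mm, 75 mm high, 0.6 kg. Origin: centre of the underside.
- tweezers: Bystander, not to be disturbed: loose steel tweezers lying flat, 120 mm long (along x), 13 mm wide, 6 mm high. Origin: on the bench, mid-length.
- jar: Bystander, not to be disturbed: loose small amber glass jar, 36 mm diameter, 45 mm high. Origin: centre of the underside.

How it is judged:
On the way, in this order (a step that is already met when the one before it is completed fails the run):
1. The white tray is nested level in the blue dock and let go (horizontal distance between white_tray and dock below 0.006 m and z of white_tray in the frame of dock between 0.011 and 0.0162 m and angle between white_tray's own z axis and vertical below 0.06 rad and contact force between white_tray and the fingers below 0.05 N), for 0.2 s.
2. The copper spacer is nested level in the chuck and let go (horizontal distance between copper_spacer and chuck below 0.006 m and z of copper_spacer in the frame of chuck between 0.011 and 0.0162 m and angle between copper_spacer's own z axis and vertical below 0.06 rad and contact force between copper_spacer and the fingers below 0.05 N), for 0.2 s.
3. The black tray is nested level in the copper spacer and let go (horizontal distance between black_tray and copper_spacer below 0.006 m and z of black_tray in the frame of copper_spacer between 0.014 and 0.0192 m and angle between black_tray's own z axis and vertical below 0.06 rad and contact force between black_tray and the fingers below 0.05 N), for 0.2 s.
4. The red cover is nested level on the black tray and let go (horizontal distance between red_cover and black_tray below 0.006 m and z of red_cover in the frame of black_tray between 0.014 and 0.0192 m and angle between red_cover's own z axis and vertical below 0.06 rad and contact force between red_cover and the fingers below 0.05 N), for 0.2 s.
At the end, for the whole second after the job is handed in: White tray nested in the blue dock; copper spacer nested in the chuck, black tray in the spacer, red cover in the black tray: each centred within 6 mm on the piece below, seated within about 2 mm of its pocket floor, tilted less than 0.06 rad, released and at rest (all of step 1 and all of step 2 and all of step 3 and all of step 4 and linear speed of each of white_tray, copper_spacer, black_tray, red_cover below 0.01 m/s and angular speed of each of white_tray, copper_spacer, black_tray, red_cover below 0.1 rad/s); the robot touches nothing.
It fails at once if the positioner was moved more than 15 mm (distance of positioner from where it was at the start of the episode above 0.015 m).
It fails at once if the tweezers was moved more than 15 mm (distance of tweezers from where it was at the start of the episode above 0.015 m).
It fails at once if the jar was moved more than 15 mm (distance of jar from where it was at the start of the episode above 0.015 m).
It fails at once if the white tray is tipped more than 0.5 rad: chips fall out (angle between white_tray's own z axis and vertical above 0.5 rad).
It fails at once if the black tray is tipped more than 0.5 rad: chips fall out (angle between black_tray's own z axis and vertical above 0.5 rad).
It also fails if it takes over 120 s, if anything falls off the work surface, if the arm or the gripper's body presses on something with over 40 N, if the wrist force passes 120 N, or if a joint passes its speed limit or range.

## Working session

There is one attempt and no reset: what is moved stays moved. The work goes in short steps, Python scripts to look and compute and a shell command to move; the robot and the scene stay as the last step left them, time stands still between calls to the robot, and variables do not carry over. Pictures are saved under pics/ and viewed, about 12 in all and at most 16, crops included, and the job is handed in when it is done.

```bash
ls; mkdir -p pics
python3 - <<'E'
from workcell import arm, eyes
import cv2
for n in("scene","top"):
    im=eyes.capture(n); cv2.imwrite(f"pics/{n}0.png",im[...,::-1])
    m=eyes.camera_model(n); print(n,m)
s=arm.get_state(); print(s['position'],s['orientation'],s['finger_gap'],s['time_s'])
E
```

```text
pics
scene {'intrinsics': array([[623.14093041,   0.        , 313.60393038],
       [  0.        , 623.14093041, 239.7876424 ],
       [  0.        ,   0.        ,   1.        ]]), 'camera_from_world': array([[ 0.32311721,  0.94630851,  0.00977157, -0.17860077],
       [ 0.82108384, -0.27519531, -0.50008887, -0.44723924],
       [-0.47054926,  0.1696106 , -0.86591896,  1.40548321],
       [ 0.        ,  0.        ,  0.        ,  1.        ]])}
top {'intrinsics': array([[512.41418137,   0.        , 318.46854729],
       [  0.        , 512.41418137, 240.03522042],
       [  0.        ,   0.        ,   1.        ]]), 'camera_from_world': array([[ 0.01488282, -0.99987604,  0.00513846, -0.02286306],
       [-0.99627827, -0.01526523, -0.0848327 ,  0.53110897],
       [ 0.08490063, -0.00385679, -0.99638196,  0.94880648],
       [ 0.        ,  0.        ,  0.        ,  1.        ]])}
[0.21151436 0.61398787 0.20717377] [[-9.45472686e-01  3.25700504e-01 -7.62518451e-04]
 [ 3.25701357e-01  9.45471129e-01 -1.72342684e-03]
 [ 1.59618192e-04 -1.87780630e-03 -9.99998224e-01]] 0.0854445730835984 0.1
```

View pics/top0.png

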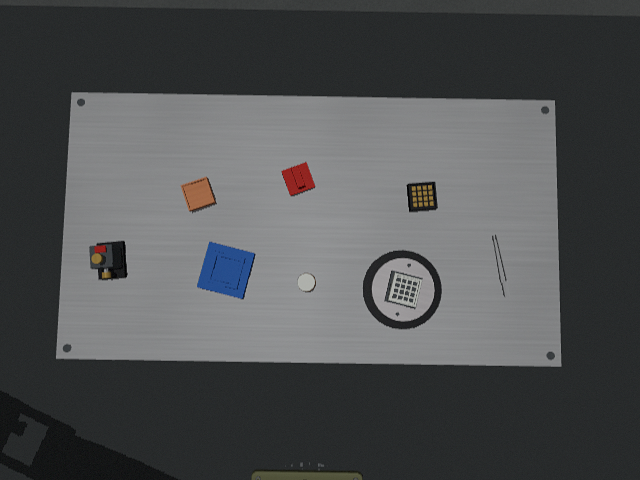

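View pics/scene0.png

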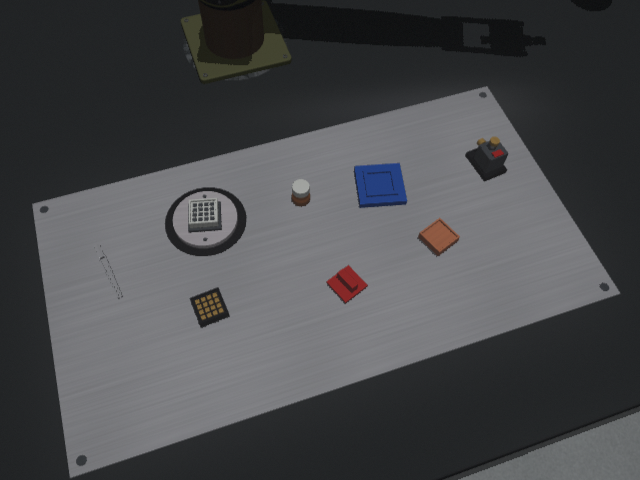

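```bash
cat > h.py <<'E'
import numpy as np, cv2
from workcell import arm, eyes
def ray(n,uv,z):
    m=eyes.camera_model(n); T=m['camera_from_world']; R=T[:3,:3]; c=-R.T@T[:3,3]
    uv=np.atleast_2d(uv).astype(float)
    d=np.c_[uv,np.ones(len(uv))]@np.linalg.inv(m['intrinsics']).T@R
    return c+d*((z-c[2])/d[:,2])[:,None]
def proj(n,p):
    m=eyes.camera_model(n); T=m['camera_from_world']; q=(T[:3,:3]@np.asarray(p)+T[:3,3]); q=m['intrinsics']@q; return q[:2]/q[2]
def rect(n,pts,z):
    w=ray(n,pts,z)[:,:2]*1000
    (c,s,a)=cv2.minAreaRect(w.astype(np.float32)); return np.round(c,1),np.round(s,1),round(a%90,1)
E
python3 - <<'E'
from h import *
box={'top':dict(copper=(170,165,230,225),red=(270,150,330,210),dock=(185,230,270,310),black=(400,175,445,220),white=(378,262,430,315),disc=(355,240,450,335)),
'scene':dict(copper=(410,210,470,265),red=(320,258,375,308),dock=(345,155,415,215),black=(180,280,240,335),white=(183,193,225,237),disc=(160,180,250,260))}
tiles=[]
for n in box:
    im=cv2.imread(f'pics/{n}0.png')
    for k,(a,b,c,d) in box[n].items():
        cr=im[b:d,a:c]; f=cr.astype(int); B,G,R=f[...,0],f[...,1],f[...,2]; mx=f.max(2); 
        if k=='copper': m=(R-B>60); z=.021
        if k=='red': m=(R-G>60); z=.011
        if k=='dock': m=(B-R>60); z=.014
        if k=='black': m=(R-B>50); z=.018
        if k=='white': m=mx<110; z=.032
        if k=='disc': m=mx>150; z=.012
        m=m.astype(np.uint8)
        v=f.max(2)[m>0]
        print(n,k,'V pct',np.percentile(v,[5,25,50,75,95]), m.sum(), rect(n,np.argwhere(m)[:,::-1]+[a,b],z) )
        tiles.append(cv2.resize(cr,(260,260),interpolation=cv2.INTER_CUBIC))
M=np.vstack([np.hstack(tiles[i:i+3]) for i in(0,3,6,9)])
M=np.hstack([M[:520],M[520:]]); cv2.imwrite('pics/crops.png',cv2.resize(M,(800,267) if 0 else (800,round(520*800/1560))))
E
```

```text
top copper V pct [131. 157. 159. 161. 163.] 710 (array([617.5, 218.1]), array([52.5, 51.2]), 20.0)
top red V pct [121. 144. 145. 146. 152.] 686 (array([651.5,  26.7]), array([51.6, 51.5]), 20.9)
top dock V pct [121.75 140.   141.   142.   144.  ] 2176 (array([472.7, 161.3]), array([89.6, 88.7]), 76.3)
top black V pct [107.15 119.   134.   147.   151.  ] 244 (array([ 620.5, -212.8]), array([39.5, 38.5]), 5.1)
top white V pct [31. 49. 63. 70. 99.] 581 (array([ 443.5, -174.9]), array([97.5, 95.6]), 0.3)
top disc V pct [151. 154. 157. 160. 178.] 2008 (array([ 435. , -172.2]), array([116.8, 130.9]), 54.9)
scene copper V pct [125. 140. 142. 143. 144.] 609 (array([618.6, 219.1]), array([51.1, 49.6]), 19.1)
scene red V pct [115.3 133.  134.  134.  135. ] 667 (array([652.4,  26.8]), array([52.8, 50.9]), 20.6)
scene dock V pct [107. 127. 128. 128. 129.] 1690 (array([474.2, 161.1]), array([88.9, 89.8]), 76.4)
scene black V pct [105.  113.  123.  127.  130.1] 219 (array([ 620.6, -212.6]), array([37.9, 37.5]), 5.0)
scene white V pct [ 42.    62.    69.    85.25 105.05] 720 (array([ 442.7, -178.8]), array([76.3, 84.5]), 71.5)
scene disc V pct [153.  156.  157.5 160.  162. ] 184 (array([ 424.8, -175.9]), array([50.7, 51.9]), 76.3)
```

View pics/crops.png

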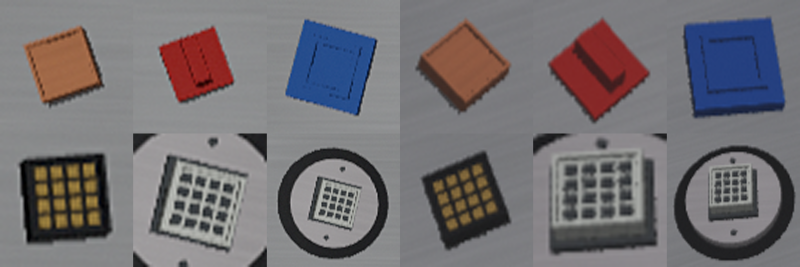

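Run:
```python
from h import *
for n,(a,b,c,d) in dict(top=(355,240,450,335),scene=(160,180,250,260)).items():
    g=cv2.cvtColor(cv2.imread(f'pics/{n}0.png'),cv2.COLOR_BGR2GRAY)[b:d,a:c]
    g4=cv2.resize(g,None,fx=4,fy=4,interpolation=cv2.INTER_CUBIC)
    for t in(90,105,120):
        nl,lab,st,ce=cv2.connectedComponentsWithStats((g4<t).astype(np.uint8))
        k=[i for i in range(1,nl) if 60<st[i,4]<1200]
        pts=(np.array([ce[i] for i in k])+.5)/4-.5+[a,b]
        w=ray(n,pts,.032)[:,:2]*1000
        ctr=np.median(w,0); w=w[np.linalg.norm(w-ctr,axis=1)<27]
        print(n,t,len(w),w.mean(0).round(1),[np.round(x,1) for x in cv2.minAreaRect(w.astype(np.float32))])
    # outer ring edge / disc
    for nm,m,z in(('ring',(g4<75),0.001),('disc',(g4>120),.012)):
        cs,_=cv2.findContours(m.astype(np.uint8),cv2.RETR_EXTERNAL,cv2.CHAIN_APPROX_NONE)
        for q in sorted(cs,key=cv2.contourArea)[-2:]:
            w=ray(n,(q[:,0]+.5)/4-.5+[a,b],z)[:,:2]*1000
            c,r=cv2.minEnclosingCircle(w.astype(np.float32)); print(n,nm,np.round(c,1),round(r,1),cv2.fitEllipse(w.astype(np.float32)))
```

```text
top 90 17 [ 442.1 -177.1] [array([ 446.5, -177.7]), array([31.9, 44.2]), np.float64(76.3)]
top 105 17 [ 442.2 -176.9] [array([ 446.6, -177.7]), array([32. , 44.2]), np.float64(76.3)]
top 120 16 [ 440.6 -176.5] [array([ 440.6, -176.2]), array([32.1, 31.7]), np.float64(76.8)]
top ring [ 440.9 -176.3] 76.2 ((441.0854797363281, -176.5249481201172), (150.01914978027344, 151.15634155273438), 173.6317901611328)
top disc [ 445.8 -175.9] 128.2 ((446.0378723144531, -175.25047302246094), (211.4901580810547, 214.61801147460938), 35.58897018432617)
scene 90 14 [ 441.5 -173.9] [array([ 441.8, -176.3]), array([31.5, 31.6]), np.float64(76.6)]
scene 105 11 [ 442.6 -176. ] [array([ 441.6, -176.4]), array([31.6, 31.7]), np.float64(77.1)]
scene 120 5 [ 442.4 -173.2] [array([ 441.5, -176.3]), array([18.8, 27.7]), np.float64(23.1)]
scene ring [ 441.7 -175.9] 76.6 ((441.7203369140625, -176.21621704101562), (150.82440185546875, 151.3264923095703), 140.19615173339844)
scene disc [ 425.8 -179.4] 110.9 ((541.2131958007812, -122.98259735107422), (224.91421508789062, 411.0934753417969), 117.51224517822266)
scene disc [ 441.9 -176.2] 59.4 ((442.002685546875, -176.2310333251953), (116.92428588867188, 117.1613998413086), 176.716552734375)
```

```bash
cat >> h.py <<'E'
def go(x,y,z,jaw):
    s=arm.get_state(); R=np.array(s['orientation']); p=np.array(s['position'])
    d=R.T@(np.array([x,y,z])/1000-p)/.03
    t=np.radians(jaw); Y=np.array([np.cos(t),np.sin(t),0]); Z=np.array([0,0,-1.]); Rt=np.c_[np.cross(Y,Z),Y,Z]
    from scipy.spatial.transform import Rotation as Ro
    rv=Ro.from_matrix(R.T@Rt).as_rotvec(degrees=True)/6
    print('t',round(s['time_s'],2),'p',(p*1000).round(1),'jaw',np.degrees(np.arctan2(R[1,1],R[0,1])).round(2),'gap',round(s['finger_gap']*1000,1),'F',np.round(s['wrist_force'],1))
    print('shift',d.round(3),'turn',rv.round(3))
E
python3 -m jog '[[0,0,0,0,0,-0.95,1],[0,0,0,0,0,0,1]]' 40; python3 -c "
from h import *
go(441.2,-176.3,120,76.7)"
```

```text
time_s: 0.27
position: [0.2112, 0.6133, 0.2057]
orientation: [[-0.974, 0.227, -0.002], [0.227, 0.974, -0.004], [0.001, -0.004, -1.0]]
wrist_force: [-0.7, -0.2, 0.5]
finger_gap: 0.0853
t 0.27 p [211.2 613.3 205.7] jaw 76.88 gap 85.3 F [-0.7 -0.2  0.5]
shift [-13.443 -23.881   2.946] turn [-0.04  -0.008  0.03 ]
```

```bash
python3 -m jog '[[-0.45,-0.8,0.05,0,0,0,1],[-0.45,-0.8,0.05,0,0,0,1],[-0.45,-0.8,0.05,0,0,0,1],[-0.45,-0.8,0.05,0,0,0,1],[-0.45,-0.8,0.05,0,0,0,1],[-0.45,-0.8,0.05,0,0,0,1],[-0.45,-0.8,0.05,0,0,0,1],[-0.45,-0.8,0.05,0,0,0,1],[-0.45,-0.8,0.05,0,0,0,1],[-0.45,-0.8,0.05,0,0,0,1]]' >/dev/null
python3 -m jog '[[-0.45,-0.8,0.05,0,0,0,1],[-0.45,-0.8,0.05,0,0,0,1],[-0.45,-0.8,0.05,0,0,0,1],[-0.45,-0.8,0.05,0,0,0,1],[-0.45,-0.8,0.05,0,0,0,1],[-0.45,-0.8,0.05,0,0,0,1],[-0.45,-0.8,0.05,0,0,0,1],[-0.45,-0.8,0.05,0,0,0,1],[-0.45,-0.8,0.05,0,0,0,1],[-0.45,-0.8,0.05,0,0,0,1]]' >/dev/null
 python3 -c "
from h import *
go(441.2,-176.3,100,76.7)"
```

```text
t 1.93 p [353.7  59.2 170. ] jaw 74.74 gap 85.6 F [1.6 0.1 0.1]
shift [-4.883 -6.78   2.394] turn [-0.097 -0.018 -0.326]
```

```bash
python3 -m jog '[[-0.55,-0.75,0.2,-0.1,0,-0.32,1],[-0.55,-0.75,0.2,0,0,0,1],[-0.55,-0.75,0.2,0,0,0,1],[-0.55,-0.75,0.2,0,0,0,1],[-0.55,-0.75,0.2,0,0,0,1],[-0.55,-0.75,0.2,0,0,0,1],[-0.55,-0.75,0.2,0,0,0,1],[-0.55,-0.75,0.2,0,0,0,1],[-0.5,-0.7,0.2,0,0,0,1],[0,0,0,0,0,0,1]]' >/dev/null
 python3 -c "
from h import *
go(441.2,-176.3,100,76.7)"
```

```text
t 2.77 p [ 448.8 -188.4  112.9] jaw 74.88 gap 85.1 F [ 0.1  0.5 -0.1]
shift [0.35  0.322 0.429] turn [ 0.015  0.024 -0.303]
```

```bash
python3 -m jog '[[0.35,0.32,0.4,0,0,-0.3,1],[0,0,0,0,0,0,1],[0,0,0,0,0,0,1]]' >/dev/null
 python3 -c "
from h import *
go(441.2,-176.3,18,76.7)
im=eyes.capture('scene');cv2.imwrite('pics/s1.png',cv2.resize(im[120:300,110:310,::-1],(800,720))[:600])"
```

```text
t 3.02 p [ 440.7 -177.3   99.9] jaw 76.2 gap 85.3 F [ 0.4 -0.3 -0. ]
shift [-0.008  0.03   2.73 ] turn [ 0.023  0.004 -0.084]
```

View pics/s1.png

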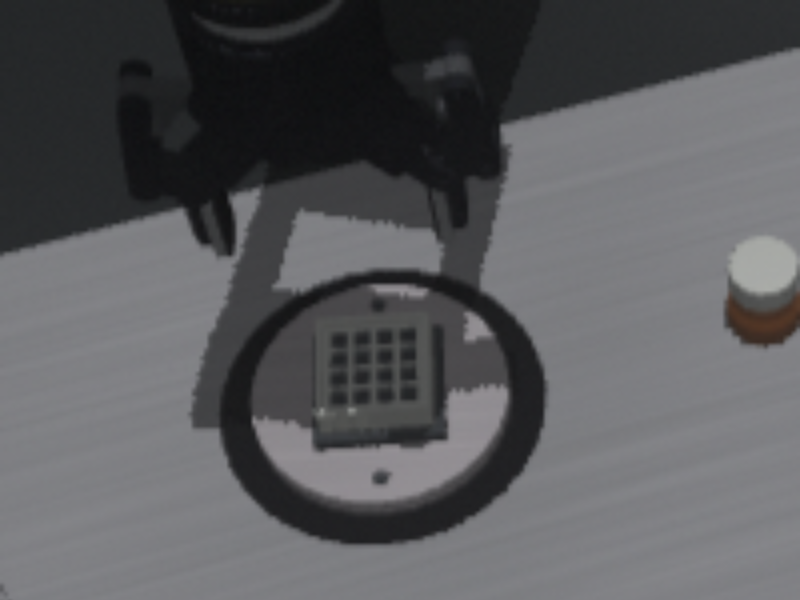

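The view shows the fingers at about (215,235) and (450,215) in the crop, straddling the tray at (380,375). I'll descend and close.

```bash
python3 -m jog '[[0,0.03,0.7,0,0,-0.08,1],[0,0,0.7,0,0,0,1],[0,0,0.7,0,0,0,1],[0,0,0.4,0,0,0,1],[0,0,0.2,0,0,0,1],[0,0,0,0,0,0,1]]' >/dev/null
 python3 -c "
from h import *
go(441.2,-176.3,18,76.7)"
```

```text
t 3.57 p [ 445.4 -176.1   22. ] jaw 76.6 gap 85.1 F [-0.6  0.3  0.5]
shift [ 0.134 -0.039  0.131] turn [-0.004  0.107 -0.017]
```

```bash
python3 -m jog '[[0.13,-0.04,0.11,0,0.1,0,1],[0,0,0,0,0,0,0.3],[0,0,0,0,0,0,-0.2],[0,0,0,0,0,0,-0.6],[0,0,0,0,0,0,-0.6],[0,0,0,0,0,0,-0.6],[0,0,0,0,0,0,-0.6],[0,0,0,0,0,0,-0.6]]' 40 >/dev/null
 python3 -c "
from h import *
go(441.2,-176.3,110,76.7)"
```

```text
t 4.23 p [ 444.8 -178.    24. ] jaw 76.57 gap 17.2 F [0.5 0.4 0.1]
shift [ 0.104  0.018 -2.866] turn [-0.027  0.084 -0.021]
```

```bash
python3 -c "
from h import *
print(arm.grip_point_offset)
im=eyes.capture('scene');cv2.imwrite('pics/s2.png',cv2.resize(im[130:280,110:310,::-1],(800,600)))
go(441.2,-176.3,18,76.7)"
```

```text
0.0187
t 4.28 p [ 444.8 -178.    24. ] jaw 76.58 gap 17.0 F [ 0.5 -0.4 -0.3]
shift [0.13  0.027 0.199] turn [-0.027  0.084 -0.021]
```

View pics/s2.png

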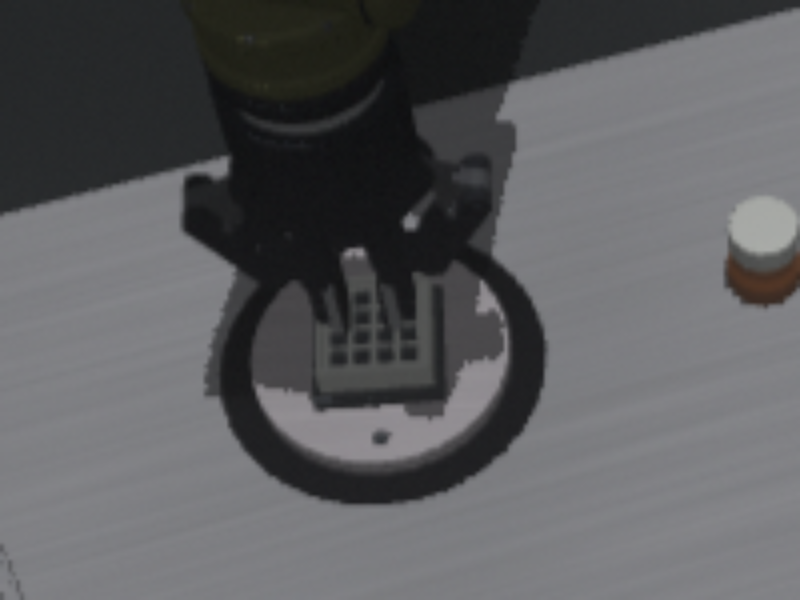

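```bash
python3 -c "
from h import *
for z in (.02,.024,.035,.05,.06): print(z,((proj('scene',[.4448,-.178,z])-[110,130])*4).round())
im=eyes.capture('top');cv2.imwrite('pics/t2.png',cv2.resize(im[240:340,340:470,::-1],(780,600)))
print(((proj('top',[.4448,-.178,.03])-[340,240])*6).round())
print(arm.get_state())"
```

```text
0.02 [374. 346.]
0.024 [372. 341.]
0.035 [369. 328.]
0.05 [364. 310.]
0.06 [361. 298.]
[391. 283.]
{'time_s': 4.3333, 'qpos': array([-4.92408532e-01, -6.71524797e-02,  2.17916298e+00, -5.91257085e-04,
        1.02056109e+00, -1.82861112e+00]), 'qvel': array([-0.00084186,  0.00338453,  0.00258228, -0.00088276,  0.00010477,
        0.00013475]), 'tau': array([ 4.38161806e-04, -2.80531651e+01, -3.11673689e+01, -1.52643242e-03,
       -2.72696454e-02,  3.20422478e-04]), 'position': array([ 0.44469184, -0.17791526,  0.02389715]), 'orientation': array([[-0.97264701,  0.23216014,  0.00771103],
       [ 0.23212915,  0.97267358, -0.0047088 ],
       [-0.00859351, -0.00279004, -0.99995918]]), 'wrist_force': array([-1.10690707,  0.53588119,  0.03384899]), 'wrist_torque': array([ 0.02616064,  0.0779705 , -0.01009475]), 'finger_gap': 0.017128161930006804}
```

View pics/t2.png

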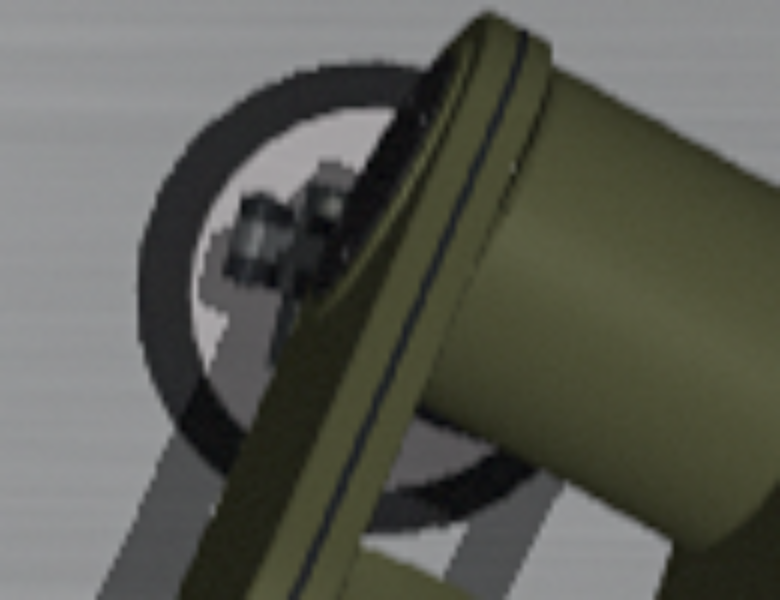

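```bash
python3 -m jog '[[0,0,-0.3,0,0,0,-0.6],[0,0,-0.7,0,0,0,-0.6],[0,0,-0.7,0,0,0,-0.8],[0,0,-0.7,0,0,0,-1],[0,0,0,0,0,0,-1],[0,0,0,0,0,0,-1]]' >/dev/null
 python3 -c "
from h import *
go(441.2,-176.3,100,76.7)
p=np.array(arm.get_state()['position'])
im=eyes.capture('scene');im=cv2.resize(im[110:260,110:310,::-1],(800,600),interpolation=cv2.INTER_NEAREST).copy()
for dz,c in((0,(0,0,255)),(.019,(0,255,0))):
    q=(proj('scene',p+[0,0,dz])-[110,110])*4+2; print(q); cv2.circle(im,tuple(int(v) for v in q),2,c,-1)
cv2.imwrite('pics/s3.png',im)"
```

```text
t 4.83 p [ 442.8 -176.9   99.6] jaw 76.57 gap -0.2 F [ 0.3  0.7 -0.3]
shift [ 0.055  0.006 -0.013] turn [-0.017  0.048 -0.022]
[350.7698341  325.52933079]
[344.00726177 300.25557909]
```

View pics/s3.png

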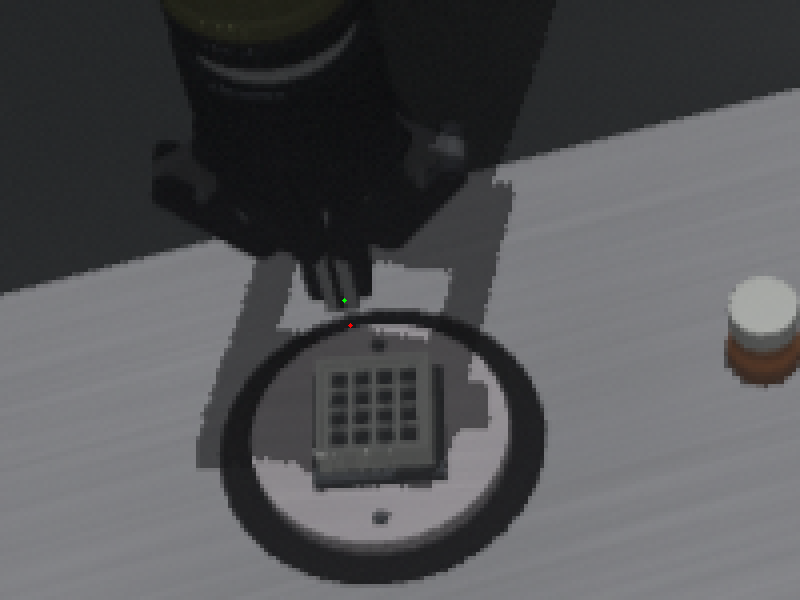

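The shut fingertips appear at about (343,305), while the reported TCP projects to (350,325). So the real tips sit about 8–15 mm above the nominal TCP. That matches the first close, which ended on top of the tray. The tray itself hasn't moved. I'll go lower with a narrower opening.

```bash
python3 -m jog '[[0.05,0,0,0,0.05,0,0.6],[0,0,0.5,0,0,0,0.6],[0,0,0.5,0,0,0,0.6],[0,0,0.5,0,0,0,0.6],[0,0,0.3,0,0,0,0.6],[0,0,0,0,0,0,0.6]]' >/dev/null
 python3 -c "
from h import *
go(441.2,-176.3,14,76.7)"
```

```text
t 5.38 p [ 439.1 -175.6   40.1] jaw 76.57 gap 68.0 F [-0.8  0.2 -0.8]
shift [-0.081 -0.007  0.869] turn [-0.006 -0.057 -0.022]
```

```bash
python3 -m jog '[[-0.08,0,0.25,0,-0.05,0,0.6],[0,0,0.3,0,0,0,0.6],[0,0,0.2,0,0,0,0.6],[0,0,0.1,0,0,0,0.6],[0,0,0,0,0,0,0.6]]' |sed -n 4,5p
 python3 -c "
from h import *
go(441.2,-176.3,10,76.7)"
```

```text
wrist_force: [-0.2, 0.7, -0.2]
finger_gap: 0.0684
t 5.8 p [ 441.  -175.9   11.5] jaw 76.57 gap 68.4 F [-0.2  0.7 -0.2]
shift [-0.011 -0.011  0.049] turn [-0.001 -0.023 -0.022]
```

```bash
python3 -m jog '[[0,0,0,0,0,0,0.4],[0,0,0,0,0,0,0.2],[0,0,0,0,0,0,0.1],[0,0,0,0,0,0,0.1],[0,0,0,0,0,0,0.1]]' 30|sed -n 4,5p
 python3 -c "
from h import *
go(441.2,-176.3,10,76.7)"
```

```text
wrist_force: [0.7, -0.4, -0.4]
finger_gap: 0.0472
t 6.22 p [ 442.2 -176.6   13. ] jaw 76.57 gap 47.2 F [ 0.7 -0.4 -0.4]
shift [0.035 0.    0.099] turn [-0.009  0.003 -0.021]
```

```bash
python3 -c "
from h import *
im=eyes.capture('scene');im=cv2.resize(im[170:260,150:270,::-1],(800,600),interpolation=cv2.INTER_CUBIC)
cv2.imwrite('pics/s4.png',im)"
```

```text
(no output)
```

View pics/s4.png

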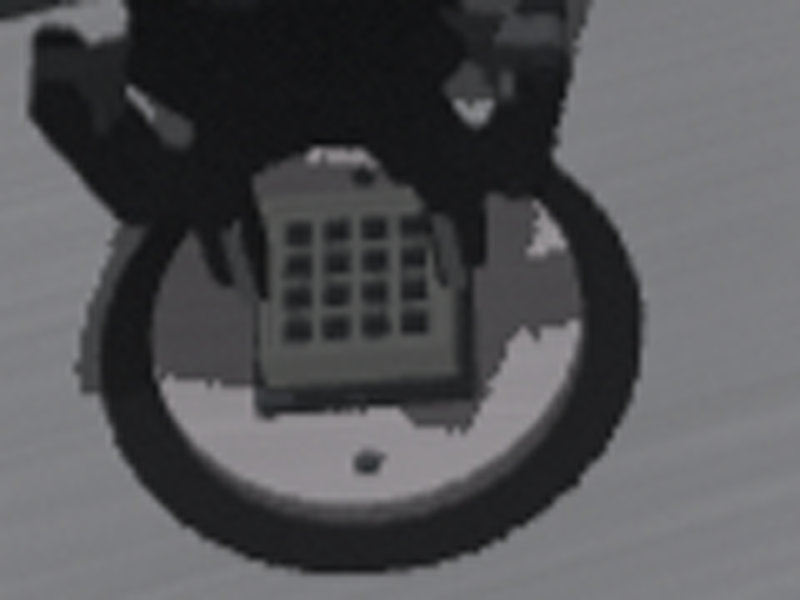

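```bash
python3 -c "
from h import *
for z in (.02,.03,.035,.04,.05): print(z,(ray('scene',[[201.3,213]],z)*1000).round(1),'s3',(ray('scene',[[343/4+110,310/4+110]],.0996-.02+z)*1000).round(1))
s=arm.get_state();R=np.array(s['orientation']);print(R.round(3))"
```

```text
0.02 [[ 436.2 -179.9   20. ]] s3 [[ 435.  -177.6   99.6]]
0.03 [[ 442.9 -180.    30. ]] s3 [[ 442.3 -177.7  109.6]]
0.035 [[ 446.2 -180.1   35. ]] s3 [[ 445.9 -177.8  114.6]]
0.04 [[ 449.6 -180.2   40. ]] s3 [[ 449.6 -177.9  119.6]]
0.05 [[ 456.2 -180.3   50. ]] s3 [[ 456.8 -178.1  129.6]]
[[-0.973  0.232  0.   ]
 [ 0.232  0.973 -0.001]
 [-0.    -0.001 -1.   ]]
```

```bash
python3 -m jog '[[0.03,0,-0.1,0,0,0,0.6],[0,0,0,0,0,0,0.6],[0,0,0,0,0,0,0.6],[0,0,0.15,0,0,0,0.6],[0,0,0.15,0,0,0,0.6],[0,0,0.1,0,0,0,0.6],[0,0,0,0,0,0,0.6]]' 30|sed -n 2,5p
 python3 -c "
from h import *
go(441.2,-176.3,4,76.7)
im=eyes.capture('scene');im=cv2.resize(im[170:260,150:270,::-1],(800,600),interpolation=cv2.INTER_CUBIC)
cv2.imwrite('pics/s5.png',im)"
```

```text
position: [0.4419, -0.1767, 0.004]
orientation: [[-0.973, 0.232, 0.002], [0.232, 0.973, -0.002], [-0.002, -0.001, -1.0]]
wrist_force: [-0.1, 0.9, 0.0]
finger_gap: 0.0683
t 6.85 p [ 441.9 -176.7    4. ] jaw 76.57 gap 68.3 F [-0.1  0.9  0. ]
shift [0.024 0.007 0.001] turn [-0.014  0.022 -0.021]
```

View pics/s5.png

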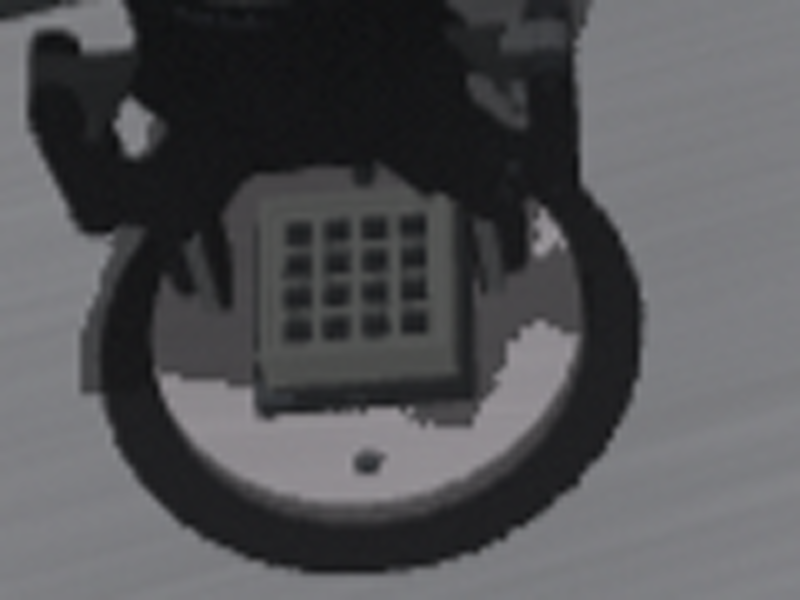

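The fingers straddle the tray, with tips around (225,300) and (490,285). They still read at about tray-top height, so the real offset is roughly 20–25 mm. I'll go lower in guarded steps, then close.

```bash
python3 -m jog '[[0.02,0,0.15,0,0,0,0.6],[0,0,0.15,0,0,0,0.6],[0,0,0.05,0,0,0,0.6],[0,0,0,0,0,0,0.6]]' 30|sed -n 2,5p
python3 -m jog '[[0,0,0,0,0,0,0.4],[0,0,0,0,0,0,0.2],[0,0,0,0,0,0,0],[0,0,0,0,0,0,0],[0,0,0,0,0,0,0]]' 30|sed -n 2,5p
```

```text
position: [0.4411, -0.1764, -0.0078]
orientation: [[-0.973, 0.232, 0.001], [0.232, 0.973, -0.002], [-0.002, -0.001, -1.0]]
wrist_force: [-0.0, 1.0, -0.2]
finger_gap: 0.0681
position: [0.4412, -0.1765, -0.0077]
orientation: [[-0.973, 0.232, 0.001], [0.232, 0.973, -0.002], [-0.002, -0.001, -1.0]]
wrist_force: [-1.3, -0.6, -0.7]
finger_gap: 0.0511
```

```bash
python3 -m jog '[[0,0,0,0,0,0,0],[0,0,-0.2,0,0,0,0],[0,0,-0.4,0,0,0,0],[0,0,-0.6,0,0,0,0],[0,0,-0.7,0,0,0,0],[0,0,-0.7,0,0,0,0],[0,0,-0.5,0,0,0,0],[0,0,0,0,0,0,0]]' 40|sed -n 2,5p
 python3 -c "
from h import *
go(473.5,161.2,87,76.4)
im=eyes.capture('scene');im=cv2.resize(im[130:280,110:310,::-1],(800,600),interpolation=cv2.INTER_CUBIC)
cv2.imwrite('pics/s6.png',im)"
```

```text
position: [0.4392, -0.1753, 0.0893]
orientation: [[-0.973, 0.232, -0.003], [0.232, 0.973, 0.001], [0.003, -0.0, -1.0]]
wrist_force: [0.2, 0.3, 0.3]
finger_gap: 0.0511
t 8.32 p [ 439.2 -175.3   89.3] jaw 76.57 gap 51.1 F [0.2 0.3 0.3]
shift [ 1.493 11.176  0.08 ] turn [-0.001 -0.026  0.029]
```

View pics/s6.png

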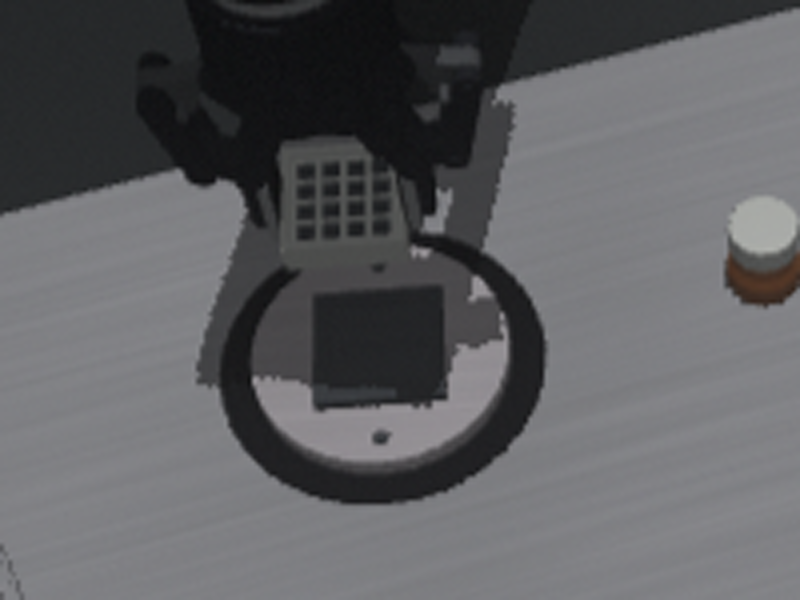

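```bash
python3 -m jog '[[0.1,0.4,0,0,0,0,0],[0.12,0.8,0,0,0,0,0],[0.12,0.8,0,0,0,0,0],[0.12,0.8,0,0,0,0,0],[0.12,0.8,0,0,0,0,0],[0.12,0.8,0,0,0,0,0],[0.12,0.8,0,0,0,0,0],[0.12,0.8,0,0,0,0,0],[0.12,0.8,0,0,0,0,0],[0.12,0.8,0,0,0,0,0]]' 40 >/dev/null
python3 -m jog '[[0.1,0.8,0,0,0,0,0],[0.1,0.8,0,0,0,0,0],[0.1,0.8,0,0,0,0,0],[0.1,0.6,0,0,0,0,0],[0,0,0,0,0,0,0]]' 40 |sed -n 4,5p
 python3 -c "
from h import *
go(473.5,161.1,30,76.4)"
```

```text
wrist_force: [-0.1, -0.3, 0.7]
finger_gap: 0.0511
t 9.62 p [448.6 168.4  66.4] jaw 76.35 gap 51.1 F [-0.1 -0.3  0.7]
shift [-0.912 -0.037  1.178] turn [-0.037 -0.382 -0.009]
```

```bash
python3 -m jog '[[-0.45,0,0,0,-0.38,0,0],[-0.35,0,0.2,0,0,0,0],[-0.1,-0.03,0.2,0,0,0,0],[0,0,0,0,0,0,0]]' >/dev/null
 python3 -c "
from h import *
go(473.5,161.1,15,76.4)"
```

```text
t 9.95 p [469.4 161.7  47.6] jaw 76.64 gap 51.1 F [-0.7 -0.1 -1.2]
shift [-0.146  0.021  1.086] turn [-0.088 -0.075  0.04 ]
```

```bash
python3 -m jog '[[-0.14,0.02,0.3,-0.09,-0.07,0.04,0],[0,0,0.4,0,0,0,0],[0,0,0.3,0,0,0,0],[0,0,0,0,0,0,0]]' >/dev/null
 python3 -c "
from h import *
go(473.5,161.1,0,76.4)"
```

```text
t 10.28 p [470.2 159.6  13.4] jaw 76.26 gap 51.2 F [-0.5 -1.1 -1.3]
shift [-0.098  0.077  0.444] turn [-0.021 -0.057 -0.024]
```

```bash
python3 -m jog '[[-0.1,0.08,0,0,-0.05,0,0],[0,0,0,0,0,0,0]]' >/dev/null
 python3 -c "
from h import *
go(473.5,161.1,-7.8,76.4)"
```

```text
t 10.45 p [472.4 160.8  12. ] jaw 76.23 gap 51.3 F [ 0.2  0.  -0.5]
shift [-0.034  0.021  0.659] turn [-0.035 -0.03  -0.029]
```

```bash
python3 -m jog '[[-0.04,0.02,0.15,-0.03,-0.03,0,0],[0,0,0.15,0,0,0,0],[-0.02,0,0.15,0,0,0,0],[-0.02,0,0.1,0,0,0,0],[0,0,0.06,0,0,0,0],[0,0,0,0,0,0,0]]' >/dev/null
 python3 -c "
from h import *
go(473.5,161.1,-7.8,76.4)"
```

```text
t 10.95 p [476.9 161.5  -6. ] jaw 76.25 gap 51.3 F [-0.7  1.4  2. ]
shift [ 0.108 -0.039  0.059] turn [ 0.012  0.033 -0.024]
```

```bash
python3 -m jog '[[0.1,-0.03,0,0,0,0,0],[0,0,0.04,0,0,0,0],[0,0,0.04,0,0,0,0],[0,0,0,0,0,0,0]]' >/dev/null
 python3 -c "
from h import *
go(473.5,161.1,-7.8,76.4)"
```

```text
t 11.28 p [474.2 161.4  -7.7] jaw 76.26 gap 51.0 F [ 0.1 -0.4 -0.7]
shift [ 0.021 -0.016  0.002] turn [ 0.016  0.045 -0.023]
```

```bash
python3 -m jog '[[0,0,0,0,0,0,0.3],[0,0,0,0,0,0,0.6],[0,0,0,0,0,0,0.6],[0,0,0,0,0,0,0.6],[0,0,-0.3,0,0,0,0.6],[0,0,-0.6,0,0,0,0.6],[0,0,-0.7,0,0,0,0.6],[0,0,-0.7,0,0,0,0.6],[0,0,-0.7,0,0,0,0.6],[0,0,0,0,0,0,0.6]]' >/dev/null
 python3 -c "
from h import *
go(618,218.6,75,109.4)
im=eyes.capture('scene');im=cv2.resize(im[120:270,330:530,::-1],(800,600),interpolation=cv2.INTER_CUBIC)
cv2.imwrite('pics/s7.png',im)"
```

```text
t 12.12 p [472.  161.   86.5] jaw 76.26 gap 68.2 F [ 1.  -0.4  0.4]
shift [-4.27   3.02   0.387] turn [-3.000e-03  1.100e-02 -5.524e+00]
```

View pics/s7.png

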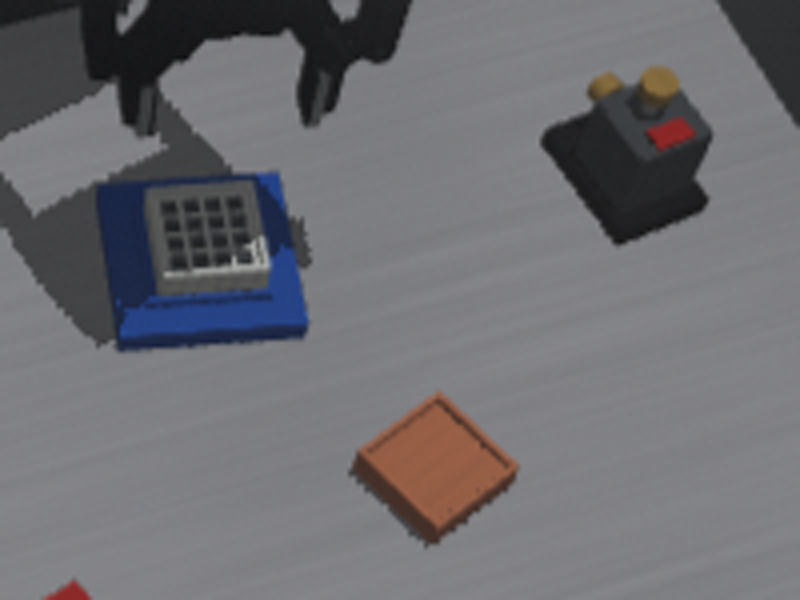

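The white tray sits level in the dock at about (208,238). Next is the copper spacer.

```bash
python3 -m jog '[[0,0,0,0,0,-0.9,0.6],[0,0,0,0,0,-0.9,0.6],[0,0,0,0,0,-0.9,0.6],[0,0,0,0,0,-0.9,0.6],[0,0,0,0,0,-0.9,0.6],[0,0,0,0,0,-0.9,0.6],[0,0,0,0,0,-0.2,0.6],[0,0,0,0,0,0,0.6]]' >/dev/null
 python3 -c "
from h import *
go(618,218.6,75,109.4)"
```

```text
t 12.83 p [465.9 159.5  77.8] jaw 111.55 gap 68.7 F [-0.3  0.2  0.2]
shift [-5.44  -0.032  0.029] turn [ 0.011 -0.112  0.358]
```

```bash
python3 -m jog '[[-0.7,0,0,0,-0.1,0.36,0.6],[-0.8,0,0,0,0,0,0.6],[-0.8,0,0,0,0,0,0.6],[-0.8,0,0,0,0,0,0.6],[-0.8,0,0,0,0,0,0.6],[-0.8,0,0,0,0,0,0.6],[-0.7,0,0,0,0,0,0.6],[0,0,0,0,0,0,0.6]]' >/dev/null
 python3 -c "
from h import *
go(618,218.6,30,109.4)"
```

```text
t 13.5 p [618.2 214.1  66.1] jaw 108.86 gap 68.2 F [-0.9 -0.4  0.1]
shift [-0.06   0.142  1.203] turn [ 0.024 -0.146 -0.09 ]
```

```bash
python3 -m jog '[[-0.06,0.14,0.4,0,-0.15,-0.09,0.6],[0,0,0.6,0,0,0,0.6],[0,0,0.6,0,0,0,0.6],[0,0,0.3,0,0,0,0.6],[0,0,0,0,0,0,0.6]]' >/dev/null
 python3 -c "
from h import *
go(618,218.6,-20,109.4)"
```

```text
t 13.92 p [616.5 218.3   3.8] jaw 109.25 gap 68.5 F [ 0.2  0.2 -0.2]
shift [-0.053 -0.01   0.792] turn [ 0.026 -0.038 -0.026]
```

```bash
python3 -m jog '[[-0.05,0,0.3,0,-0.04,0,0.6],[0,0,0.25,0,0,0,0.6],[0,0,0.15,0,0,0,0.6],[0,0,0,0,0,0,0.6]]' >/dev/null
 python3 -c "
from h import *
go(618,218.6,-21,109.4)"
```

```text
t 14.25 p [617.1 218.5 -18.7] jaw 109.19 gap 68.3 F [ 1.3  0.4 -0.2]
shift [-0.03  -0.009  0.075] turn [ 0.027 -0.001 -0.035]
```

```bash
python3 -m jog '[[-0.02,0,0.07,0.02,0,-0.03,0.6],[0,0,0,0,0,0,0.4],[0,0,0,0,0,0,0.2],[0,0,0,0,0,0,0],[0,0,0,0,0,0,0],[0,0,0,0,0,0,0],[0,0,0,0,0,0,0]]' 70 >/dev/null
 python3 -c "
from h import *
go(618,218.6,80,109.4)"
```

```text
t 14.83 p [618.8 219.  -19.4] jaw 109.39 gap 50.4 F [ 0.1  0.5 -0.4]
shift [ 2.100e-02 -2.000e-03 -3.312e+00] turn [ 0.001  0.023 -0.002]
```

```bash
python3 -m jog '[[0,0,-0.3,0,0,0,0],[0,0,-0.6,0,0,0,0],[0,0,-0.8,0,0,0,0],[0,0,-0.8,0,0,0,0],[0,0,-0.6,0,0,0,0],[0,0,-0.3,0,0,0,0],[0,0,0,0,0,0,0]]' 70 >/dev/null
python3 -m jog '[[0,0,0,0,0,0.9,0],[0,0,0,0,0,0.9,0],[0,0,0,0,0,0.9,0],[0,0,0,0,0,0.9,0],[0,0,0,0,0,0.9,0],[0,0,0,0,0,0.6,0],[0,0,0,0,0,0,0]]' 70 >/dev/null
 python3 -c "
from h import *
go(441.3,-176.3,80,76.7)"
```

```text
t 16.0 p [610.3 216.8  77.4] jaw 77.28 gap 50.5 F [ 0.1 -0.2 -3.5]
shift [  2.61  -14.023   0.052] turn [-0.069 -0.144  0.096]
```

```bash
python3 -m jog '[[0.1,-0.5,-0.1,0,-0.1,0,0],[0.15,-0.8,-0.05,0,0,0,0],[0.15,-0.8,-0.05,0,0,0,0],[0.15,-0.8,-0.05,0,0,0,0],[0.15,-0.8,-0.05,0,0,0,0],[0.15,-0.8,-0.05,0,0,0,0],[0.15,-0.8,-0.05,0,0,0,0],[0.15,-0.8,-0.05,0,0,0,0],[0.15,-0.8,-0.05,0,0,0,0],[0.15,-0.8,-0.05,0,0,0,0]]' >/dev/null
 python3 -c "
from h import *
go(441.3,-176.3,80,76.7)"
```

```text
t 16.83 p [509.5  -4.6  85.5] jaw 78.85 gap 50.6 F [ 0.7  0.4 -2.9]
shift [ 1.119 -6.053  0.266] turn [-0.1   -0.184  0.357]
```

```bash
python3 -m jog '[[0.1,-0.8,0,-0.1,-0.18,0.35,0],[0.15,-0.8,0,0,0,0,0],[0.15,-0.8,0,0,0,0,0],[0.15,-0.8,0,0,0,0,0],[0.15,-0.8,0,0,0,0,0],[0.15,-0.8,0,0,0,0,0],[0.15,-0.6,0,0,0,0,0],[0,-0.3,0,0,0,0,0],[0,0,0,0,0,0,0]]' >/dev/null
 python3 -c "
from h import *
go(441.5,-176,30,76.7)"
```

```text
t 17.58 p [ 432.3 -173.7   79.8] jaw 77.35 gap 50.1 F [ 0.2 -0.2 -2.4]
shift [-0.329 -0.009  1.656] turn [ 0.002 -0.072  0.109]
```

```bash
python3 -m jog '[[-0.3,0,0.2,0,-0.07,0.1,0],[-0.03,0,0.5,0,0,0,0],[0,0,0.5,0,0,0,0],[0,0,0.4,0,0,0,0],[0,0,0,0,0,0,0]]' >/dev/null
 python3 -c "
from h import *
go(441.5,-176,12,76.7)"
```

```text
t 18.0 p [ 446.7 -173.4   28.8] jaw 76.85 gap 50.4 F [-0.3  0.9 -3.6]
shift [ 0.152 -0.126  0.56 ] turn [0.022 0.048 0.026]
```

```bash
python3 -m jog '[[0.15,-0.12,0.2,0,0.05,0,0],[0,0,0.2,0,0,0,0],[0,0,0.1,0,0,0,0],[0,0,0,0,0,0,0]]' >/dev/null
 python3 -c "
from h import *
go(441.8,-176,5,76.7)"
```

```text
t 18.33 p [ 443.  -173.9   12.1] jaw 77.08 gap 50.2 F [ 0.2  0.7 -3.7]
shift [ 0.022 -0.078  0.237] turn [ 0.03  -0.007  0.064]
```

```bash
python3 -m jog '[[0.02,-0.09,0.1,0.03,0,0.05,0],[0,0,0.12,0,0,0,0],[0,0,0,0,0,0,0]]' >/dev/null
 python3 -c "
from h import *
go(441.8,-176,-5.4,76.7)"
```

```text
t 18.58 p [ 442.8 -176.9    6. ] jaw 76.76 gap 50.1 F [-0.3 -0.1 -3.5]
shift [0.04  0.024 0.381] turn [-0.008  0.017  0.01 ]
```

```bash
python3 -m jog '[[0.03,0.02,0.12,0,0,0,0],[0.01,0,0.12,0,0,0,0],[0.01,0,0.08,0,0,0,0],[0.02,0,0.04,0,0,0,0],[0,0,0,0,0,0,0]]' >/dev/null
 python3 -c "
from h import *
go(441.8,-176,-5.4,76.7)"
```

```text
t 19.0 p [ 441.3 -176.4   -5.1] jaw 76.72 gap 50.2 F [-0.   1.  -3.4]
shift [-0.013  0.017  0.011] turn [-0.012  0.034  0.003]
```

```bash
python3 -m jog '[[0,0,0.03,0,0.02,0,0],[0,0,0.03,0,0,0,0],[0,0,0,0,0,0,0]]' | sed -n 2,4p
```

```text
position: [0.4416, -0.1766, -0.005]
orientation: [[-0.973, 0.23, -0.0], [0.23, 0.973, -0.001], [-0.0, -0.001, -1.0]]
wrist_force: [-0.4, -1.0, -2.2]
```

```bash
python3 -m jog '[[0,0,0,0,0,0,0.3],[0,0,0,0,0,0,0.6],[0,0,0,0,0,0,0.6],[0,0,0,0,0,0,0.6],[0,0,-0.3,0,0,0,0.6],[0,0,-0.6,0,0,0,0.6],[0,0,-0.7,0,0,0,0.6],[0,0,-0.7,0,0,0,0.6],[0,0,-0.7,0,0,0,0.6],[0,0,0,0,0,0,0.6]]' >/dev/null
python3 -m jog '[[0,0,0,0,0,-0.9,0.6],[0,0,0,0,0,-0.9,0.6],[0,0,0,0,0,-0.9,0.6],[0,0,0,0,0,-0.35,0.6],[0,0,0,0,0,0,0.6]]' >/dev/null
 python3 -c "
from h import *
go(620.5,-212.7,75,95)
im=eyes.capture('scene');im=cv2.resize(im[170:350,120:360,::-1],(800,600),interpolation=cv2.INTER_CUBIC)
cv2.imwrite('pics/s8.png',im)"
```

```text
t 20.5 p [ 444.8 -178.2   96.2] jaw 95.91 gap 68.2 F [-0.4  0.2 -0.9]
shift [-5.7   -1.742  0.774] turn [-0.07   0.089  0.152]
```

View pics/s8.png

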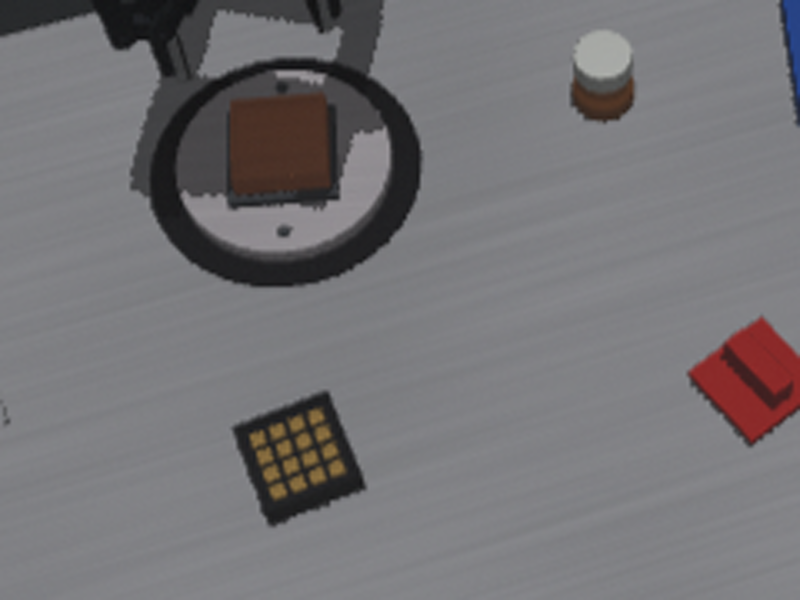

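The spacer is seated in the chuck at about (280,145) in the crop. I'll measure it and go to the black tray.

```bash
python3 -m jog '[[-0.5,-0.2,0,0,0.08,0.15,0.6],[-0.8,-0.25,0.05,0,0,0,0.6],[-0.8,-0.25,0.05,0,0,0,0.6],[-0.8,-0.25,0.05,0,0,0,0.6],[-0.8,-0.25,0.05,0,0,0,0.6],[-0.8,-0.25,0.05,0,0,0,0.6],[-0.8,-0.25,0,0,0,0,0.6],[-0.4,-0.1,0,0,0,0,0.6],[0,0,0,0,0,0,0.6]]' >/dev/null
 python3 -c "
from h import *
go(620.5,-212.7,20,95)
for n,(a,b,c,d) in dict(scene=(175,185,235,245),top=(370,255,440,325)).items():
    f=eyes.capture(n)[b:d,a:c].astype(int); m=f[...,0]-f[...,2]>25
    print(n,m.sum(),rect(n,np.argwhere(m)[:,::-1]+[a,b],.035))"
```

```text
t 21.3 p [ 625.  -218.6   84.1] jaw 94.16 gap 68.3 F [-1.4  0.3  1.2]
shift [0.129 0.22  2.137] turn [-0.05  -0.033 -0.14 ]
scene 94 (array([ 458.3, -160.2]), array([16.1, 44.2]), 75.5)
top 133 (array([ 439.7, -201.3]), array([ 75.7, 129.5]), 87.2)
```

```bash
python3 -m jog '[[0.13,0.2,0.2,-0.05,-0.03,-0.14,0.6],[0,0,0.6,0,0,0,0.6],[0,0,0.6,0,0,0,0.6],[0,0,0.6,0,0,0,0.6],[0,0,0.4,0,0,0,0.6],[0,0,0,0,0,0,0.6]]' >/dev/null
 python3 -c "
from h import *
go(620.5,-212.7,-20,95)"
```

```text
t 21.9 p [ 611.5 -209.3    9.1] jaw 95.07 gap 68.3 F [-0.9 -0.3 -0.3]
shift [-0.292 -0.141  0.968] turn [ 0.028 -0.027  0.011]
```

```bash
python3 -m jog '[[-0.28,-0.14,0,0,0,0,0.6],[0,0,0.2,0,0,0,0.6],[0,0,0.2,0,0,0,0.6],[0,0,0.2,0,0,0,0.6],[0,0,0.1,0,0,0,0.6],[0,0,0,0,0,0,0.6]]' >/dev/null
 python3 -c "
from h import *
go(620.5,-212.7,-20,95)"
```

```text
t 22.4 p [ 621.3 -213.2  -11.1] jaw 95.07 gap 68.1 F [-0.5  0.4  0.5]
shift [0.026 0.02  0.297] turn [0.016 0.002 0.012]
```

```bash
python3 -m jog '[[0.03,0.02,0.2,0,0,0,0.6],[0,0,0.08,0,0,0,0.6],[0,0,0.01,0,0,0,0.4],[0,0,0,0,0,0,0.2],[0,0,0,0,0,0,0],[0,0,0,0,0,0,0],[0,0,0,0,0,0,0],[0,0,0,0,0,0,0]]' 40 >/dev/null
 python3 -c "
from h import *
go(620.5,-212.7,90,95)"
```

```text
t 23.07 p [ 621.  -212.9  -19.8] jaw 95.07 gap 51.1 F [-0.6  0.1 -0.6]
shift [ 0.01   0.012 -3.659] turn [0.009 0.016 0.012]
```

```bash
python3 -m jog '[[0,0,-0.3,0,0,0,0],[0,0,-0.6,0,0,0,0],[0,0,-0.8,0,0,0,0],[0,0,-0.8,0,0,0,0],[0,0,-0.7,0,0,0,0],[0,0,-0.4,0,0,0,0],[0,0,0,0,0,0,0]]' 40 >/dev/null
python3 -m jog '[[0,0,0,0,0,0.9,0],[0,0,0,0,0,0.9,0],[0,0,0,0,0,0.9,0],[0,0,0,0,0,0.3,0],[0,0,0,0,0,0,0]]' >/dev/null
 python3 -c "
from h import *
go(441.6,-176.4,90,76.7)"
```

```text
t 24.07 p [ 618.5 -212.    92.3] jaw 76.19 gap 51.1 F [ 0.4  0.9 -0.3]
shift [ 6.011 -0.255  0.095] turn [ 0.021 -0.031 -0.085]
```

```bash
python3 -m jog '[[0.4,0,0,0,0,-0.08,0],[0.8,-0.04,0,0,0,0,0],[0.8,-0.04,0,0,0,0,0],[0.8,-0.04,0,0,0,0,0],[0.8,-0.04,0,0,0,0,0],[0.8,-0.04,0,0,0,0,0],[0.8,-0.04,0,0,0,0,0],[0.5,0,0,0,0,0,0],[0,0,0,0,0,0,0]]' >/dev/null
 python3 -c "
from h import *
go(441.6,-176.4,45,76.7)"
```

```text
t 24.82 p [ 439.2 -176.3   83.4] jaw 77.32 gap 51.1 F [ 1.2 -0.9 -1. ]
shift [-0.1    0.008  1.277] turn [ 0.05  -0.15   0.104]
```

```bash
python3 -m jog '[[-0.1,0,0.2,0.05,-0.15,0.1,0],[0,0,0.4,0,0,0,0],[0,0,0.4,0,0,0,0],[0,0,0.2,0,0,0,0],[0,0,0,0,0,0,0]]' >/dev/null
 python3 -c "
from h import *
go(441.6,-176.4,25,76.7)"
```

```text
t 25.23 p [ 443.4 -177.4   45.4] jaw 76.85 gap 50.9 F [ 0.2 -0.4 -0.4]
shift [0.067 0.018 0.679] turn [-0.004  0.032  0.026]
```

```bash
python3 -m jog '[[0.06,0.02,0.2,0,0.03,0,0],[0,0,0.25,0,0,0,0],[0,0,0.15,0,0,0,0],[0,0,0,0,0,0,0]]' >/dev/null
 python3 -c "
from h import *
go(441.6,-176.4,11.2,76.7)"
```

```text
t 25.57 p [ 443.1 -176.7   26.2] jaw 76.92 gap 51.1 F [-0.2 -0.3 -1.2]
shift [0.05 0.   0.5 ] turn [-0.006  0.005  0.037]
```

```bash
python3 -m jog '[[0.05,0,0.12,0,0,0.03,0],[0.02,0,0.12,0,0,0,0],[0.01,0,0.1,0,0,0,0],[0.01,0,0.08,0,0,0,0],[0.01,0,0.06,0,0,0,0],[0,0,0,0,0,0,0]]' >/dev/null
 python3 -c "
from h import *
go(441.6,-176.4,11.2,76.7)"
```

```text
t 26.07 p [ 440.8 -176.5   11.1] jaw 76.73 gap 50.7 F [-0.2 -0.5 -1.1]
shift [-0.026  0.009 -0.002] turn [-0.01   0.024  0.005]
```

```bash
python3 -m jog '[[0,0,0.02,0,0.02,0,0],[0,0,0.02,0,0,0,0],[0,0,0,0,0,0,0]]' | sed -n 2,4p
python3 -m jog '[[0,0,0,0,0,0,0.3],[0,0,0,0,0,0,0.6],[0,0,0,0,0,0,0.6],[0,0,0,0,0,0,0.6],[0,0,-0.3,0,0,0,0.6],[0,0,-0.6,0,0,0,0.6],[0,0,-0.7,0,0,0,0.6],[0,0,-0.7,0,0,0,0.6],[0,0,-0.7,0,0,0,0.6],[0,0,0,0,0,0,0.6]]' >/dev/null
 python3 -c "
from h import *
go(652,26.8,95,110.8)
im=eyes.capture('scene');im=cv2.resize(im[150:300,110:310,::-1],(800,600),interpolation=cv2.INTER_CUBIC)
cv2.imwrite('pics/s9.png',im)"
```

```text
position: [0.4411, -0.1767, 0.0112]
orientation: [[-0.973, 0.23, -0.0], [0.23, 0.973, -0.001], [-0.0, -0.001, -1.0]]
wrist_force: [0.3, 0.6, -0.4]
t 27.15 p [ 440.1 -176.   105.7] jaw 76.73 gap 68.2 F [ 1.  -1.3  1.4]
shift [-5.324  8.202  0.34 ] turn [ 2.000e-03 -2.200e-02 -5.679e+00]
```

View pics/s9.png

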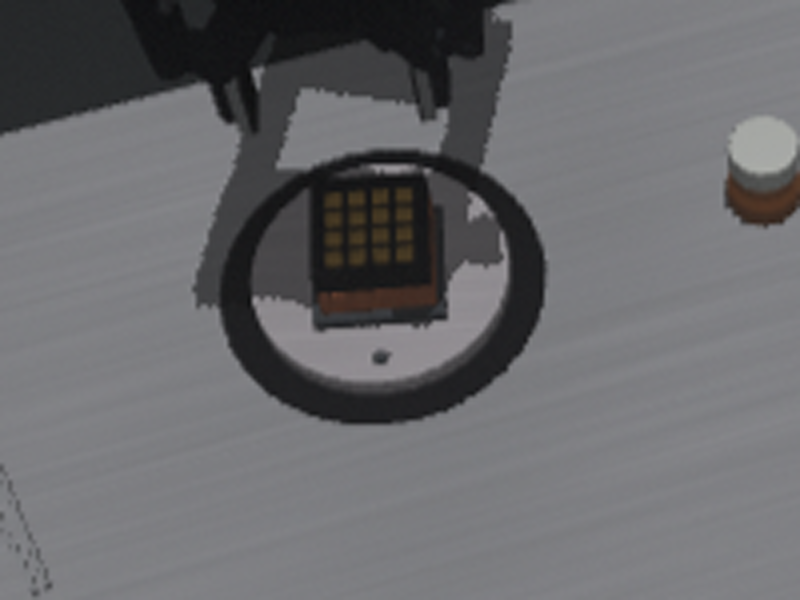

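```bash
python3 -m jog '[[0,0,0,0,0,-0.9,0.2],[0,0,0,0,0,-0.9,0.2],[0,0,0,0,0,-0.9,0.2],[0,0,0,0,0,-0.9,0.2],[0,0,0,0,0,-0.9,0.2],[0,0,0,0,0,-0.9,0.2],[0,0,0,0,0,-0.2,0],[0,0,0,0,0,0,0]]' >/dev/null
 python3 -c "
from h import *
go(652,26.8,80,110.8)"
```

```text
t 27.87 p [ 434.7 -173.2   96.9] jaw 112.02 gap 42.7 F [ 0.1 -0.2  0.2]
shift [-9.221  3.456  0.507] turn [ 0.101 -0.099  0.204]
```

```bash
python3 -m jog '[[-0.5,0.2,0,0.1,-0.1,0.2,0],[-0.85,0.32,0,0,0,0,0],[-0.85,0.32,0,0,0,0,0],[-0.85,0.32,0,0,0,0,0],[-0.85,0.32,0,0,0,0,0],[-0.85,0.32,0,0,0,0,0],[-0.85,0.32,0,0,0,0,0],[-0.85,0.32,0,0,0,0,0],[-0.85,0.32,0,0,0,0,0],[-0.85,0.32,0,0,0,0,0]]' >/dev/null
 python3 -m jog '[[-0.8,0.3,0,0,0,0,0],[-0.4,0.1,0,0,0,0,0],[0,0,0,0,0,0,0]]' >/dev/null
 python3 -c "
from h import *
go(652,26.8,40,110.8)"
```

```text
t 28.95 p [662.7  33.9  80.4] jaw 109.89 gap 43.0 F [-0.6 -0.2 -0.3]
shift [ 0.394 -0.115  1.352] turn [ 0.093 -0.159 -0.151]
```

```bash
python3 -m jog '[[0.35,-0.1,0.2,0.09,-0.16,-0.15,0],[0,0,0.4,0,0,0,0],[0,0,0.4,0,0,0,0],[0,0,0.3,0,0,0,0],[0,0,0,0,0,0,0]]' >/dev/null
 python3 -c "
from h import *
go(652,26.8,10,110.8)"
```

```text
t 29.37 p [650.9  27.2  35. ] jaw 110.69 gap 42.7 F [ 0.3 -0.1 -1.3]
shift [-0.036 -0.027  0.835] turn [ 0.02  -0.049 -0.019]
```

```bash
python3 -m jog '[[-0.03,-0.02,0.3,0.02,-0.05,-0.02,0],[0,0,0.4,0,0,0,0],[0,0,0.3,0,0,0,0],[0,0,0.15,0,0,0,0],[0,0,0,0,0,0,0]]' >/dev/null
 python3 -c "
from h import *
go(652,26.8,-5,110.8)
im=eyes.capture('scene');im=cv2.resize(im[225:315,290:410,::-1],(800,600),interpolation=cv2.INTER_CUBIC)
cv2.imwrite('pics/s10.png',im)"
```

```text
t 29.78 p [651.   26.1  -4.7] jaw 110.7 gap 42.6 F [-1.1 -0.   0.3]
shift [-0.041  0.009  0.011] turn [ 0.009 -0.017 -0.017]
```

View pics/s10.png

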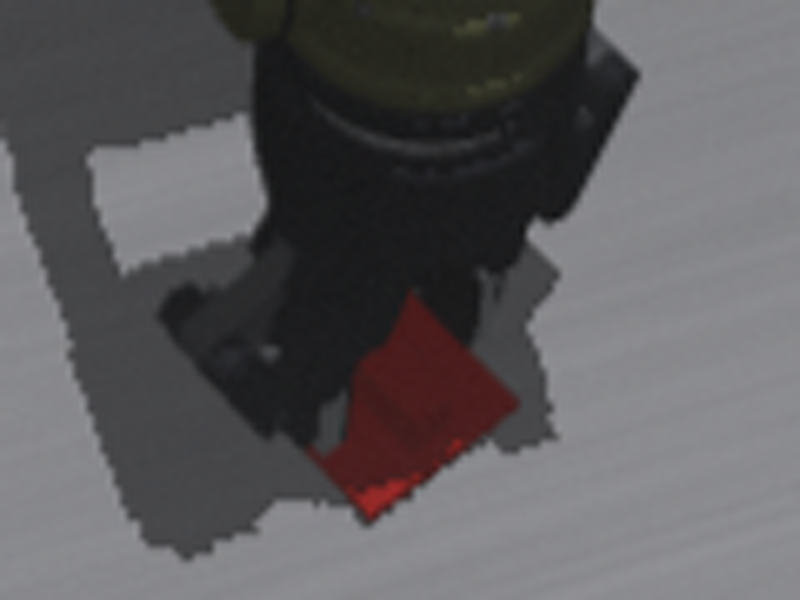

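The fingers straddle the rib, with the left tip at about (330,440) above the plate and the rib at (400,410). I'll close on it.

```bash
python3 -m jog '[[0,0,0,0,0,0,-0.3],[0,0,0,0,0,0,-0.6],[0,0,0,0,0,0,-0.8],[0,0,0,0,0,0,-0.8],[0,0,0,0,0,0,-0.8],[0,0,0,0,0,0,-0.8]]' 40 >/dev/null
 python3 -c "
from h import *
go(652,26.8,-5,110.8)"
```

```text
t 30.33 p [653.1  26.2  -1.9] jaw 110.72 gap 12.7 F [ 0.2  0.8 -1. ]
shift [0.026 0.032 0.105] turn [-0.008  0.021 -0.014]
```

```bash
python3 -m jog '[[0,0,-0.2,0,0,0,-0.9],[0,0,-0.4,0,0,0,-0.9],[0,0,-0.7,0,0,0,-0.9],[0,0,-0.8,0,0,0,-0.9],[0,0,-0.8,0,0,0,-0.9],[0,0,-0.7,0,0,0,-0.9],[0,0,-0.4,0,0,0,-0.9],[0,0,0,0,0,0,-0.9]]' 50 >/dev/null
python3 -m jog '[[0,0,0,0,0,0.9,-0.9],[0,0,0,0,0,0.9,-0.9],[0,0,0,0,0,0.9,-0.9],[0,0,0,0,0,0.9,-0.9],[0,0,0,0,0,0.9,-0.9],[0,0,0,0,0,0.8,-0.9],[0,0,0,0,0,0,-0.9]]' >/dev/null
 python3 -c "
from h import *
go(441.6,-176.4,110,76.7)
im=eyes.capture('scene');im=cv2.resize(im[160:310,260:460,::-1],(800,600),interpolation=cv2.INTER_CUBIC)
cv2.imwrite('pics/s11.png',im)"
```

```text
t 31.58 p [650.6  26.3 126.4] jaw 77.38 gap 12.5 F [-0.2  0.2 -0.3]
shift [ 5.321 -8.117  0.542] turn [0.003 0.005 0.113]
```

View pics/s11.png

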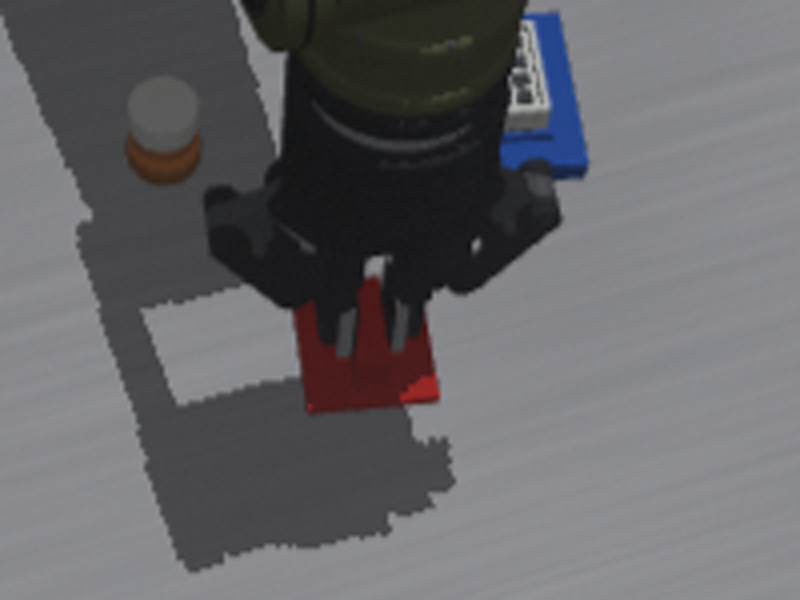

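The red cover is held level at about (370,350). Now I'll carry it to the chuck.

```bash
python3 -m jog '[[0.25,-0.4,0,0,0,0.1,-0.9],[0.45,-0.72,0,0,0,0,-0.9],[0.45,-0.72,0,0,0,0,-0.9],[0.45,-0.72,0,0,0,0,-0.9],[0.45,-0.72,0,0,0,0,-0.9],[0.45,-0.72,0,0,0,0,-0.9],[0.45,-0.72,0,0,0,0,-0.9],[0.45,-0.72,0,0,0,0,-0.9],[0.45,-0.72,0,0,0,0,-0.9],[0.45,-0.72,0,0,0,0,-0.9]]' >/dev/null
python3 -m jog '[[0.45,-0.72,0,0,0,0,-0.9],[0.3,-0.4,0,0,0,0,-0.9],[0,0,0,0,0,0,-0.9]]' >/dev/null
 python3 -c "
from h import *
go(442.2,-176.6,80,76.7)"
```

```text
t 32.72 p [ 439.3 -182.1  119.1] jaw 79.05 gap 12.2 F [ 0.7 -0.2 -1.6]
shift [-0.072  0.198  1.302] turn [ 0.003 -0.081  0.391]
```

```bash
python3 -m jog '[[-0.07,0.2,0.1,0,-0.08,0.39,-0.9],[0,0,0.4,0,0,0,-0.9],[0,0,0.4,0,0,0,-0.9],[0,0,0.4,0,0,0,-0.9],[0,0,0,0,0,0,-0.9]]' >/dev/null
 python3 -c "
from h import *
go(442.2,-176.6,60,76.7)"
```

```text
t 33.13 p [ 443.  -176.1   76.9] jaw 77.13 gap 12.0 F [-0.9  0.8 -1.4]
shift [ 0.023 -0.024  0.565] turn [0.007 0.015 0.072]
```

```bash
python3 -m jog '[[0.02,-0.02,0.2,0,0.01,0.07,-0.9],[0.02,0,0.2,0,0,0,-0.9],[0.02,0,0.15,0,0,0,-0.9],[0,0,0,0,0,0,-0.9]]' >/dev/null
 python3 -c "
from h import *
go(442.2,-176.6,46,76.7)"
```

```text
t 33.47 p [ 441.3 -175.    57.8] jaw 76.99 gap 12.6 F [-0.1 -0.  -0.9]
shift [-0.042 -0.046  0.392] turn [ 0.014 -0.016  0.049]
```

```bash
python3 -m jog '[[-0.04,-0.05,0.1,0,0,0.05,-0.9],[0,0,0.1,0,0,0,-0.9],[0,0,0.1,0,0,0,-0.9],[0,0,0.05,0,0,0,-0.9],[0,0,0,0,0,0,-0.9]]' >/dev/null
 python3 -c "
from h import *
go(442.2,-176.6,46,76.7)"
```

```text
t 33.88 p [ 443.2 -177.4   47.2] jaw 76.7 gap 12.8 F [-0.5 -0.6 -1.1]
shift [0.037 0.017 0.039] turn [ 0.008  0.003 -0.   ]
```

```bash
python3 -m jog '[[0.03,0.02,0.02,0,0,0,-0.9],[0,0,0.04,0,0,0,-0.9],[0,0,0.03,0,0,0,-0.9],[0,0,0,0,0,0,-0.9]]' >/dev/null
 python3 -c "
from h import *
go(442.2,-176.6,46,76.7)"
```

```text
t 34.22 p [ 442.7 -176.8   44.8] jaw 76.7 gap 12.4 F [-0.1 -0.1 -0.6]
shift [ 0.018  0.001 -0.041] turn [ 0.006  0.014 -0.   ]
```

```bash
for i in 1; do python3 -m jog '[[0.02,0,0.04,0,0,0,-0.9],[0,0,0.03,0,0,0,-0.9],[0,0,0,0,0,0,-0.9]]' | sed -n 2,4p; done
```

```text
position: [0.4433, -0.177, 0.0448]
orientation: [[-0.973, 0.23, 0.003], [0.23, 0.973, -0.0], [-0.003, 0.0, -1.0]]
wrist_force: [0.2, 0.6, -1.3]
```

```bash
python3 -m jog '[[0,0,0,0,0,0,-0.5],[0,0,0,0,0,0,-0.2],[0,0,0,0,0,0,0],[0,0,0,0,0,0,0],[0,0,-0.3,0,0,0,0],[0,0,-0.6,0,0,0,0],[0,0,-0.7,0,0,0,0],[0,0,-0.7,0,0,0,0],[0,0,-0.7,0,0,0,0],[0,0,0,0,0,0,0]]' >/dev/null
python3 -m jog '[[0.4,0.4,-0.5,0,0,0,0],[0.4,0.4,-0.5,0,0,0,0],[0.4,0.4,-0.5,0,0,0,0],[0,0.6,-0.3,0,0,0,0],[0,0.6,0,0,0,0,0],[0,0.6,0,0,0,0,0],[0,0,0,0,0,0,0],[0,0,0,0,0,0,0]]' |sed -n 2,5p
 python3 -c "
from h import *
a=eyes.capture('scene');t=eyes.capture('top')
for n,im,z,(x0,y0,x1,y1) in(('scene',a,.059,(170,160,245,240)),('top',t,.059,(370,255,440,325))):
    f=im[y0:y1,x0:x1].astype(int); m=f[...,0]-f[...,1]>45; k=m.astype(np.uint8)
    l,lab,st,ce=cv2.connectedComponentsWithStats(k); i=1+np.argmax(st[1:,4]); print(n,st[i,4],rect(n,np.argwhere(lab==i)[:,::-1]+[x0,y0],z))
A=cv2.resize(a[130:280,110:310],(400,300),interpolation=cv2.INTER_CUBIC);A=cv2.resize(a[150:260,140:287],(400,300),interpolation=cv2.INTER_CUBIC)
T=cv2.resize(t[235:345,330:477],(400,300),interpolation=cv2.INTER_CUBIC)
B=np.hstack([cv2.resize(a,(400,300)),cv2.resize(t,(400,300))])
cv2.imwrite('pics/end.png',np.vstack([np.hstack([A,T]),B])[...,::-1])"
```

```text
position: [0.4264, -0.0776, 0.1976]
orientation: [[-0.973, 0.232, 0.005], [0.232, 0.973, -0.0], [-0.005, 0.001, -1.0]]
wrist_force: [-0.0, 0.1, -0.2]
finger_gap: 0.0426
scene 711 (array([ 441.1, -175.6]), array([50.4, 61.7]), 76.7)
top 31 (array([ 465.4, -191.2]), array([33.8,  3.5]), 72.4)
```

View pics/end.png

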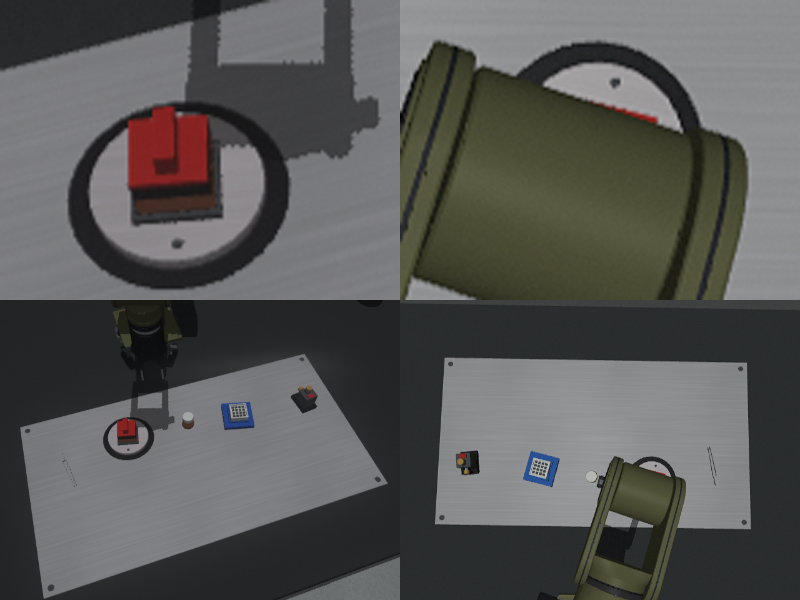

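```bash
python3 -c "
from workcell import job
print(job.hand_in())"
```

```text
the job is handed in; nothing more can be done
None
```

The sample change is done and handed in at about 36 s of robot time, out of the 120 s limit. The white tray is in the blue dock, and the chuck holds the copper spacer, the black tray and the red cover, in that order.

**First grasp:** the first two attempts on the white tray closed above it. The real fingertips sit roughly 20 mm farther back along the tool than the stated TCP. I found this in the pictures and gripped lower from then on. The tray had not visibly moved.

**Last checks:**
- **Placing:** the spacer and cover stopped descending when pushed slightly further. The black tray and white tray stopped at the TCP height expected for a seated piece. The cover stopped about 1 mm lower than I calculated.
- **Final pictures:** the stack looks level and aligned, the white tray sits level in the dock, and the arm is clear of everything. The positioner, tweezers and jar look unmoved; I judged that by eye and did not measure it.
- **Cover position:** the scene camera put the red outline's centre at (441.1, -175.6) mm, against a chuck centre of about (441.3, -176.3) mm. That outline includes the upright rib and the front side face; allowing for them, I estimate the cover is 1–2 mm off centre.

**Failed checks:**
- **Cover, top camera:** the arm blocked the top camera, so the cover has no second-view measurement.
- **Spacer position:** my colour mask failed in the arm's shadow, so the spacer was checked only by eye and by arm position and force.

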